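Dose one ring blank from the feeder wheel

ROBOT

A 7-joint arm with a two-finger parallel gripper is mounted at the origin on the work surface; the furniture and walls round the work are solid. World frame = base frame: x ahead of the robot, y to its left, z up, the work surface at z = 0. Lengths are in m, angles in rad, forces in N, time in s.
With the tool pointing down it reaches from about 0.425 to 0.925 m from the base axis. Payload 6.8 kg.
Tool frame: the origin (TCP) lies on the centre line of the jaws, within the pads' length; the fingertips stand 14 mm ahead of it and the grasp point (between the pads) lies 5 mm behind it (bot.finger_overhang is the distance from the TCP to the fingertips, in m); z points along the fingers, y is the line along which they close (so a half turn about z gives the same grasp; the last joint's range is limited). The gripper opens to 85 mm and grips with 20 to 120 N. Pads are 22 mm wide; open, the fingers measure 114 mm over their backs; the gripper's body (76 mm by 85 mm) begins 54 mm behind the grasp point. The pads swing forward as they close: fully open they stand 13 mm farther back than shut.
Start: joints at [1.093, 0.477, 0.022, 1.555, -0.011, 1.109, -0.083], TCP at [0.244, -0.629, 0.245] pointing down, gripper open.
Joint ranges: [-2.96, 2.96], [-0.34, 2.1], [-1.41, 1.46], [0.24, 2.44], [-1.37, 4.51], [0.17, 1.92], [-2.96, 2.96]. Speed limits (rad/s): [2.39, 2.39, 3.14, 3.14, 3.14, 3.14, 3.14].

INTERFACE

Orientations are given as a unit quaternion [w, x, y, z].
In Python, from station import bot gives the robot as it stands.
- The arm moves only by the shell command python3 -m inch 'ROWS' [OPENING] [FORCE]. ROWS is JSON, a list of rows, each a list of 4 numbers: the shift along the tool's x, y, z in m, then the turn about the tool's z in degrees. A call has 1 to 12 rows; each row shifts and turns the commanded pose from where the row before left it, along the tool's axes as they then stand; what a row does not reach is not made up. A row lasts 1/10 s, in which the tool goes at most 50 mm and 8.59 degrees, less where a joint would pass 70% of its speed; a pose out of reach is approached as far as the arm can. A call is refused whole if a number of a shift passes 0.05 or a number of a turn 8.59, either way. A call with a gripper value outside its range is refused whole. OPENING is the finger opening in m, from 0 to 0.0854, set as the call begins (- or left out, the last holds). The fingers move at their own pace and stop on an object; FORCE is the grip in N (left out, the last holds). Time passes only in rows, so rows that do not move let the fingers close. It gives the time, the measured TCP pose, the force, the opening and the grip force at its end, in the units of the state.
- bot.get_obs(): the state, without advancing time (a new reading comes with each control period).
- bot.read_camera(name): name is "side" or "top" or "wrist"; returns a dict with "color" (384x512x3 uint8, red, green, blue), "mtx" (3x3 intrinsics, pixels), "world_from_camera" (4x4, takes a point from camera to world coordinates); the wrist camera has in their place "hand_eye" (4x4, takes a point from camera to tool coordinates, whose origin is the TCP and whose axes are the flange's). Camera axes: x right, y up, looking along -z (the intrinsics and any distortion apply to the point x, -y, -z); pixel columns grow to the right and rows downward; lengths in m; the calibration is good to about 2 mm. A picture is of the moment at which its call begins: read the wrist's pose just before it. There is no depth.
- bot.hand_in(): hands the job in; it is judged then, once.
The state is a dict: "t": time; "q": joint angles; "joint_vel": joint speeds; "joint_torque": joint torques, N m; "eef_pos": TCP position; "tool_rot": TCP orientation; "contact_force": force on the tool from outside, world axes, zero at the start; "torque": the same for the moment, N m; "gripper_width": opening from 0.0 (shut) to 1.0 (fully open); "grasp_force": force on a finger pad.
Only numpy, scipy, OpenCV 4.12 (cv2) and the standard library are available. Lean on these libraries where they do the work, as an engineer would, in place of code of your own. Each camera call takes 0.05 s, during which the arm holds its last target. There are 200 camera calls.

TASK

Turn the feeder wheel by its bar knob until the pocket holding the round ring blank stands over the drop hole (shut by the pale steel flap in the dark deck, beside the lever), then pull the tall trap lever fully over towards the robot so that the ring tips out into the tray. Do not touch the ring with the fingers, and leave the two square plates in their pockets.

Things in the scene. Friction and masses are not known exactly. Their poses are not given: they have to be found in the camera images.
- feeder: the fixed blank feeder. Origin on the table under the wheel's axis; the drop hole is to its +y, the tray's front end to its -x. A dark steel deck 260x260 mm on legs, its top 100 mm up. To its right a screw clamp of the bench stands 280 mm high at about world x 0.42, y -0.21 m: pass over it
- drop_hole (a point): centre of the drop hole, at the deck's top, 78 mm to the feeder's +y of the wheel's axis. The hole is 92 mm (x) by 88 mm (y), shut from below by a flap flush with the deck. A ring within about 12 mm of this centre falls through when the flap opens
- tray_floor (a point): centre of the inner floor, 3 mm up, of the open sheet tray 224 (x) x 96 (y) x 34 mm under the drop hole; it has two 4 mm ribs along x and sticks out 42 mm beyond the deck's -x edge; axes as the feeder
- wheel (a joint): turn of the wheel about its upright axis, rad, 0 at the start whatever its position, growing anticlockwise from above. Turns either way, friction about 0.12 N m, no detents, stays where left. Four bottomless round cups (inside 74, outside 82, 24 mm high, tops 126 mm above the table), 90 degrees apart, centres 78 mm from the axis; things in them slide on the deck with up to 5 mm of play
- knob_grip (a point): centre of the wheel's black bar knob, on the wheel's axis 167 mm above the table. The bar is 90 mm long along this point's x, 22 mm wide along its y, 38 mm high; nothing else above 138 mm stands near it. It turns with the wheel
- trap (a joint): trap lever and flap, one part, on a level shaft along the feeder's y. Rad: 0 shut (start), up to 0.95 (stop) fully open. Pulling the lever's head to the feeder's -x opens it: the flap drops at its -x edge and slopes down into the tray. Friction 0.25 N m (about 2 N at the head); stays where it is left
- lever_head (a point): centre of the lever's black T-handle, a cylinder 22 mm across and 30 mm long along the feeder's y. It swings on a 160 mm radius about lever_hinge, leaning 0.45 rad to the feeder's +x when shut and 0.50 rad to -x when open; 238 mm above the table when shut, 254 mm when upright. Steel stem 10 mm across below it
- lever_hinge (a point): the point on the shaft's axis under the lever, 163 mm to the feeder's +y side of the wheel's axis, 94 mm above the table; fixed, axes as the feeder
- ring_blank_centre (a point): centre (half-way up) of the stainless ring blank that lies flat in one of the cups; 64 mm outside, 26 mm high. (A second such ring on the bench is no part of the job)
- big_plate_centre (a point): centre of a square plate 50x50x10 mm lying in another cup
- small_plate_centre (a point): centre of a square plate 45x45x10 mm lying in another cup; the fourth cup is empty
- ring_blank: the same ring blank; origin at the centre of its underside, z along its axis

How it is judged:
On the way, in this order (a step that is already met when the one before it is completed fails the run):
1. the ring, still on the deck in its pocket, stands over the drop hole with the trap shut (horizontal distance between ring_blank_centre and drop_hole below 0.013 m and z of ring_blank_centre in the frame of feeder above 0.107 m and value of joint trap below 0.08 rad), for 0.2 s.
2. the trap lever is pulled over and the ring has dropped into the tray (value of joint trap above 0.7 rad and z of ring_blank_centre in the frame of feeder below 0.075 m), for 0.1 s.
At the end, for the whole second after the job is handed in: the ring lies at rest in the catch tray (its centre inside the tray's outline and under 75 mm above the table, leaning on the flap or wall allowed); both square plates are still in the wheel's pockets on the deck (x of ring_blank_centre in the frame of feeder between -0.172 and 0.052 m and y of ring_blank_centre in the frame of feeder between 0.03 and 0.126 m and z of ring_blank_centre in the frame of feeder below 0.075 m and linear speed of ring_blank below 0.05 m/s and z of each of big_plate_centre, small_plate_centre in the frame of feeder above 0.098 m and horizontal distance between each of big_plate_centre, small_plate_centre and feeder below 0.115 m); the robot touches nothing.
It fails at once if the fingers touch the ring blank (contact force between the fingers and ring_blank above 0.5 N).
It also fails if it takes over 67 s, if anything falls off the work surface, if the arm or the gripper's body presses on something with over 40 N, if the wrist force passes 120 N, or if a joint passes its speed limit or range.

## Working session

There is one attempt and no reset: what is moved stays moved. The work goes in short steps, Python scripts to look and compute and a shell command to move; the robot and the scene stay as the last step left them, time stands still between calls to the robot, and variables do not carry over. Pictures are saved under pics/ and viewed, at most 10 in all, crops included, and the job is handed in when it is done.

```bash
mkdir -p pics; ls
python3 - <<'E'
from station import bot
import cv2,numpy as np
o=bot.get_obs();print(o)
for n in("side","top"):
    c=bot.read_camera(n);cv2.imwrite(f"pics/{n}0.png",c["color"][:,:,::-1]);print(n,c["mtx"],c["world_from_camera"])
    np.savez(f"pics/{n}0.npz",**{k:c[k] for k in("mtx","world_from_camera")}); print(c.keys())
E
```

```text
pics
{'t': 0.0, 'q': array([ 1.0929231 ,  0.47778633,  0.02235456,  1.55646719, -0.01151883,
        1.10933616, -0.08315176]), 'joint_vel': array([-2.70172097e-04, -2.07529090e-04,  1.36195315e-03,  4.53913329e-04,
        2.04478811e-05,  4.63330242e-04,  9.85387306e-04]), 'joint_torque': array([-1.32132760e-05, -5.96452975e+01,  1.60813518e+00, -2.81196767e+01,
        1.25167030e-02,  9.43826220e-03,  4.36247979e-05]), 'eef_pos': array([ 0.24371842, -0.62883636,  0.24432859]), 'tool_rot': array([-9.04401882e-04,  9.82961441e-01,  1.83809498e-01, -2.34844850e-04]), 'contact_force': array([-0.09663059,  0.35495222,  0.4945276 ]), 'torque': array([-0.04041363,  0.0102035 , -0.02738093]), 'grasp_force': 0.0, 'gripper_width': 1.002027422671852}
side [[498.81777013   0.         247.90386929]
 [  0.         498.81777013 197.77028697]
 [  0.           0.           1.        ]] [[-0.99959304 -0.02599851  0.01174014  0.51119098]
 [ 0.02378448 -0.53235541  0.84618675  0.83080672]
 [-0.01574967  0.84612162  0.53275712  0.676835  ]
 [ 0.          0.          0.          1.        ]]
dict_keys(['color', 'mtx', 'world_from_camera'])
top [[356.71114328   0.         254.24254281]
 [  0.         356.71114328 194.60200614]
 [  0.           0.           1.        ]] [[ 0.0275287   0.99326527 -0.11254456  0.39678567]
 [-0.99936782  0.02481287 -0.02546133  0.04666667]
 [-0.02249731  0.11317433  0.99332041  1.01771493]
 [ 0.          0.          0.          1.        ]]
dict_keys(['color', 'mtx', 'world_from_camera'])
```

View pics/top0.png

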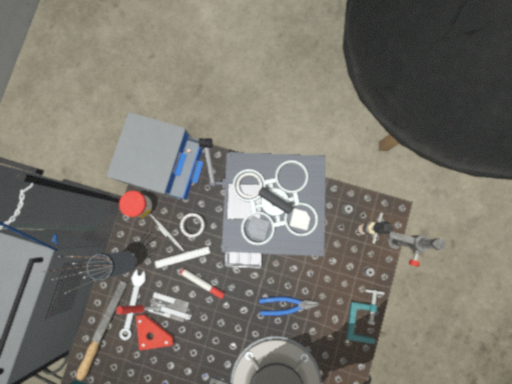

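View pics/side0.png

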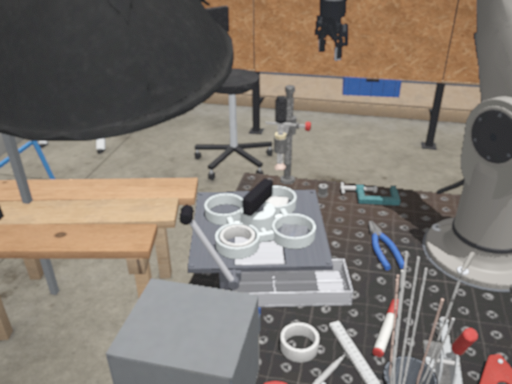

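Top view: deck spans (228,153)–(324,255); the ring is in the upper-left cup (247,184), plates at (257,228) and (300,218), empty cup (292,176), lever head (206,143), and the flap is pale near (238,202). Side view: the lever head is at (187,214), left of the deck. Now to measure.

```bash
cat > h.py <<'E'
import numpy as np,cv2
def load(n): return cv2.imread(f"pics/{n}.png"),np.load(f"pics/{n}.npz")
def plane(c,u,v,z):
    K=c["mtx"];T=c["world_from_camera"];d=np.linalg.inv(K)@[u,v,1];d=T[:3,:3]@[d[0],-d[1],-d[2]];o=T[:3,3]
    return o+d*(z-o[2])/d[2]
def proj(c,p):
    T=c["world_from_camera"];q=T[:3,:3].T@(np.array(p)-T[:3,3]);q=q*[1,-1,-1];w=c["mtx"]@q;return w[:2]/w[2]
E
python3 - <<'E'
from h import *
im,c=load("top0")
g=cv2.cvtColor(im,cv2.COLOR_BGR2GRAY)
hsv=cv2.cvtColor(im,cv2.COLOR_BGR2HSV)
print(hsv[165,235],hsv[245,290],hsv[245,330],hsv[190,335],hsv[205,236],hsv[184,262])
cr=cv2.resize(im[130:275,195:335],None,fx=4,fy=4,interpolation=cv2.INTER_CUBIC);cv2.imwrite("pics/crop.png",cr)
for (u,v) in [(228,153),(325,155),(324,255),(223,253)]: print(plane(c,u,v,.1))
for (u,v) in [(247,184),(257,228),(300,218),(292,176)]: print('cup',plane(c,u,v,.126))
print('knob',plane(c,276,199,.186))
s,cs=load("side0")
# lever head triangulate
def ray(c,u,v):
    a=plane(c,u,v,0);o=c["world_from_camera"][:3,3];return o,(a-o)/np.linalg.norm(a-o)
o1,d1=ray(c,206,143);o2,d2=ray(cs,187,214)
t=np.linalg.lstsq(np.c_[d1,-d2],o2-o1,rcond=None)[0];print(o1+d1*t[0],o2+d2*t[1])
E
```

```text
[111  17 147] [108  16 155] [ 15  45 101] [ 21  12 147] [100   3 241] [ 54   7 180]
[0.60909182 0.14221804 0.1       ]
[ 0.60942227 -0.11170346  0.1       ]
[ 0.35143544 -0.11052132  0.1       ]
[0.34909848 0.14565444 0.1       ]
cup [0.52430858 0.08856208 0.126     ]
cup [0.4143345  0.06035453 0.126     ]
cup [ 0.44203105 -0.0460571   0.126     ]
cup [ 0.54746722 -0.02452876  0.126     ]
knob [0.48193491 0.0167738  0.186     ]
[0.59876074 0.17801273 0.23871021] [0.59842464 0.17802493 0.23862513]
```

View pics/crop.png

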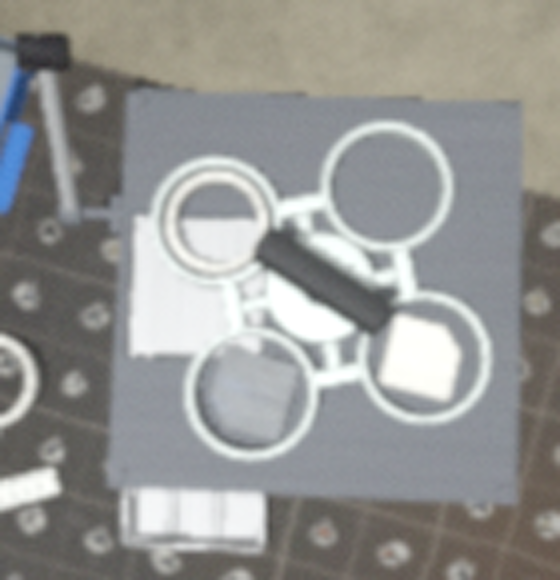

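```bash
cat >> h.py <<'E'
def ray(c,u,v):
    a=plane(c,u,v,0);o=c["world_from_camera"][:3,3];return o,(a-o)/np.linalg.norm(a-o)
def tri(c1,p1,c2,p2):
    o1,d1=ray(c1,*p1);o2,d2=ray(c2,*p2);t=np.linalg.lstsq(np.c_[d1,-d2],o2-o1,rcond=None)[0]
    a,b=o1+d1*t[0],o2+d2*t[1];return (a+b)/2,np.linalg.norm(a-b)
E
python3 - <<'E'
from h import *
t,c=load("top0");s,d=load("side0")
print('stool',tri(c,(470,178),d,(232,55)))
print('box',tri(c,(187,130),d,(160,280)),tri(c,(170,193),d,(258,300)))
w=plane(c,274.6,202,.126);print('wheel',w)
for p in[(248.1,184.6),(291.5,176.2),(257.4,228),(301.4,219)]:
    e=plane(c,*p,.126)-w;print(np.hypot(*e[:2]),np.degrees(np.arctan2(e[1],e[0])))
# knob bar: dark pixels
for n,im,k,(x0,x1,y0,y1) in(("top",t,c,(255,300,180,218)),):
    m=(im.max(2)<75).astype(np.uint8);z=np.zeros_like(m);z[y0:y1,x0:x1]=m[y0:y1,x0:x1]
    r=cv2.minAreaRect(cv2.findNonZero(z));b=cv2.boxPoints(r);P=np.array([plane(k,*q,.186) for q in b]);print(r,P.mean(0))
    for i in range(2):
        e=P[i+1]-P[i];print(np.hypot(*e[:2]),np.degrees(np.arctan2(e[1],e[0])))
E
```

```text
stool (array([ 0.52148583, -0.34887687,  0.33339022]), np.float64(0.009571963825622714))
box (array([0.64636929, 0.23996132, 0.1595964 ]), np.float64(0.009395386539389912)) (array([0.49272331, 0.27758607, 0.14652894]), np.float64(0.0031034285512481895))
wheel [0.48043013 0.01796667 0.126     ]
0.07994970032760415 57.958268531271464
0.07824787803179313 -31.809076300284904
0.07796404450217415 147.93267200608133
0.07889674749662348 -121.13529530557425Traceback (most recent call last):
  File "<stdin>", line 11, in <module>
cv2.error: OpenCV(4.12.0) /io/opencv/modules/imgproc/src/convhull.cpp:143: error: (-215:Assertion failed) total >= 0 && (depth == CV_32F || depth == CV_32S) in function 'convexHull'
```

Run:
```python
from h import *
t,c=load("top0");s,d=load("side0")
print('disc',tri(c,(343,45),d,(110,135)))
im=t;k=c
g=im.max(2);print(g[192:208,276])
m=(g<105).astype(np.uint8);z=np.zeros_like(m);z[184:214,257:296]=m[184:214,257:296]
z=cv2.morphologyEx(z,cv2.MORPH_OPEN,np.ones((3,3),np.uint8))
r=cv2.minAreaRect(cv2.findNonZero(z));b=cv2.boxPoints(r);P=np.array([plane(k,*q,.18) for q in b]);print(r,P.mean(0))
for i in range(2):
    e=P[i+1]-P[i];print(np.hypot(*e[:2]),np.degrees(np.arctan2(e[1],e[0])))
# ring hole/ flap & deck yaw: deck left/right edges
m=cv2.inRange(cv2.cvtColor(im,cv2.COLOR_BGR2HSV),(100,8,120),(125,35,190))
for rows in(range(165,250,4),):
    L=[];R=[]
    for v in rows:
        xs=np.where(m[v,215:335])[0]+215;L.append(plane(c,xs.min()-.5,v,.1)[:2]);R.append(plane(c,xs.max()+.5,v,.1)[:2])
    for E_ in(L,R):
        f=cv2.fitLine(np.float32(E_),cv2.DIST_HUBER,0,.01,.01).ravel();print(f)
U=[];
for u in range(265,322,4):
    xs=np.where(m[140:270,u])[0]+140;U.append([plane(c,u,xs.min()-.5,.1)[:2],plane(c,u,xs.max()+.5,.1)[:2]])
for j in(0,1): print(cv2.fitLine(np.float32(np.array(U)[:,j]),cv2.DIST_HUBER,0,.01,.01).ravel())
```

```text
disc (array([ 0.80257702, -0.12304471,  0.25024529]), np.float64(0.04624683439794246))
[229 197 163 121  91  91  93  96  99 105 107 103  92  94 163 232]
((276.0224609375, 199.76402282714844), (36.25192642211914, 10.387977600097656), 32.0053825378418) [0.48084196 0.016608   0.18      ]
0.02471424991951358 -30.35089651621161
0.08542253454635847 -120.85090117150337
[ 0.99991    -0.01341576  0.4482683   0.14883737]
[ 0.99998575  0.00533849  0.5046476  -0.11096285]
[ 0.01410469  0.9999005   0.60817695 -0.02827946]
[ 0.01943652  0.9998111   0.35136348 -0.03825868]
```

```bash
python3 -m inch '[[0,0,-0.04,0],[0,0,-0.04,0],[0,0,-0.04,0],[0.028,-0.032,0,0],[0.028,-0.032,0,0],[0.028,-0.032,0,0],[0.028,-0.032,0,0],[0.028,-0.032,0,0],[0.028,-0.032,0,0],[0.028,-0.032,0,0],[0.028,-0.032,0,0],[0.028,-0.032,0,0]]' 0.0854
```

```text
t: 1.3
eef_pos: [0.3749, -0.2679, 0.3651]
tool_rot: [-0.0, 0.983, 0.184, -0.0]
contact_force: [1.1, 0.3, -0.1]
gripper_width: 0.999
grasp_force: 0.0
```

```bash
python3 -m inch '[[0.028,-0.032,0,-7.6],[0.028,-0.032,0,0],[0.028,-0.032,0,0]]'
```

```text
t: 1.6
eef_pos: [0.4076, -0.145, 0.3651]
tool_rot: [-0.0, 0.969, 0.249, -0.0]
contact_force: [1.0, -0.7, 0.2]
gripper_width: 1.001
grasp_force: 0.0
```

```bash
cat >> h.py <<'E'
def go(o,target,yaz=None):
    from scipy.spatial.transform import Rotation as R
    w,x,y,z=o["tool_rot"];M=R.from_quat([x,y,z,w]).as_matrix()
    print("t",round(o["t"],2),"pos",o["eef_pos"].round(4),"shift",(M.T@(np.array(target)-o["eef_pos"])).round(4))
    a=np.degrees(np.arctan2(M[1,1],M[0,1]));print("y az",a.round(2),"turn",None if yaz is None else round(-(yaz-a),2), "F",o["contact_force"].round(1))
E
python3 - <<'E'
from h import *;from station import bot
go(bot.get_obs(),(.4807,.0172,.166),-31)
E
```

```text
t 1.6 pos [ 0.4076 -0.145   0.3651] shift [ 0.1423 -0.1069  0.199 ]
y az -61.2 turn -30.2 F [ 1.  -0.7  0.2]
```

```bash
python3 -m inch '[[0.0356,-0.0267,0,0],[0.0356,-0.0267,0,0],[0.0356,-0.0267,0,0],[0.0356,-0.0267,0,0],[0,0,0,-7.55],[0,0,0,-7.55],[0,0,0.03,-7.55],[0,0,0.03,-7.55],[0,0,0.02,0],[0,0,0,0]]'
python3 - <<'E'
from h import *;from station import bot
go(bot.get_obs(),(.4807,.0172,.166),-31)
c=bot.read_camera("wrist");cv2.imwrite("pics/w1.png",c["color"][:,:,::-1]);print(c["mtx"],c["hand_eye"])
E
```

```text
t: 2.6
eef_pos: [0.4789, 0.0149, 0.2824]
tool_rot: [-0.001, 0.87, 0.492, -0.003]
contact_force: [-0.1, -0.1, -0.7]
gripper_width: 0.999
grasp_force: 0.0
t 2.6 pos [0.4789 0.0149 0.2824] shift [0.0032 0.0009 0.1164]
y az -31.02 turn -0.02 F [-0.1 -0.1 -0.7]
[[302.33716779   0.         255.81575002]
 [  0.         302.33716779 192.85205988]
 [  0.           0.           1.        ]] [[-5.93618177e-04  9.52618761e-01  3.04166308e-01  7.80249601e-02]
 [ 9.99999541e-01  3.36559743e-04  8.97551015e-04 -1.14562764e-03]
 [ 7.52653802e-04  3.04166701e-01 -9.52618524e-01 -1.29159632e-01]
 [ 0.00000000e+00  0.00000000e+00  0.00000000e+00  1.00000000e+00]]
```

View pics/w1.png

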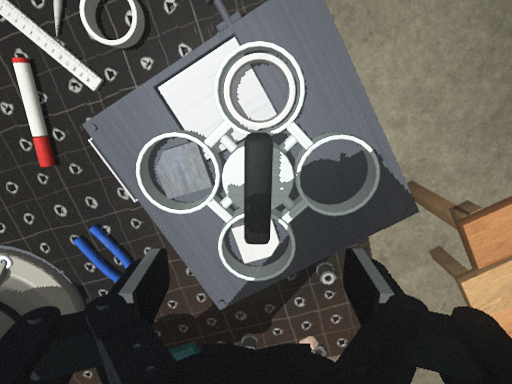

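The wrist view shows the bar knob (258,190) upright in the picture and midway between the fingers (150 and 365), with the ring in the cup at (260,88). I'll descend and grip.

```bash
python3 -m inch '[[0.003,0.001,0.03,0],[0,0,0.03,0],[0,0,0.03,0],[0,0,0.025,0],[0,0,0,0],[0,0,0,0]]' && python3 -m inch '[[0,0,0,0],[0,0,0,0],[0,0,0,0],[0,0,0,0],[0,0,0,0],[0,0,0,0],[0,0,0,0],[0,0,0,0]]' 0.01 50
```

```text
t: 3.25
eef_pos: [0.4844, 0.0177, 0.1717]
tool_rot: [0.0, 0.87, 0.492, 0.001]
contact_force: [0.1, -0.2, 0.0]
gripper_width: 1.005
grasp_force: 0.0
t: 4.05
eef_pos: [0.4819, 0.0184, 0.1708]
tool_rot: [-0.001, 0.87, 0.493, -0.001]
contact_force: [-8.1, 2.3, 10.7]
gripper_width: 0.249
grasp_force: 52.1
```

```bash
python3 -m inch '[[0,0,0,-3.5],[0,0,0,-4],[0,0,0,-4],[0,0,0,-4],[0,0,0,-4],[0,0,0,-4],[0,0,0,-4],[0,0,0,-3.5],[0,0,0,0],[0,0,0,0]]'
python3 - <<'E'
from h import *;from station import bot
o=bot.get_obs();go(o,(.4807,.0172,.166),0)
c=bot.read_camera("side");im=np.ascontiguousarray(c["color"][:,:,::-1]);np.savez("pics/side1.npz",mtx=c["mtx"],world_from_camera=c["world_from_camera"]);cv2.imwrite("pics/side1.png",im)
cr=cv2.resize(im[160:300,170:360],None,fx=4,fy=4,interpolation=cv2.INTER_CUBIC);cv2.imwrite("pics/s1c.png",cr)
E
```

```text
t: 5.05
eef_pos: [0.4815, 0.0186, 0.1708]
tool_rot: [-0.001, 0.707, 0.708, -0.001]
contact_force: [-9.0, 3.1, 12.5]
gripper_width: 0.251
grasp_force: 52.4
t 5.05 pos [0.4815 0.0186 0.1708] shift [-0.0014 -0.0008  0.0048]
y az 0.07 turn 0.07 F [-9.   3.1 12.5]
```

View pics/s1c.png

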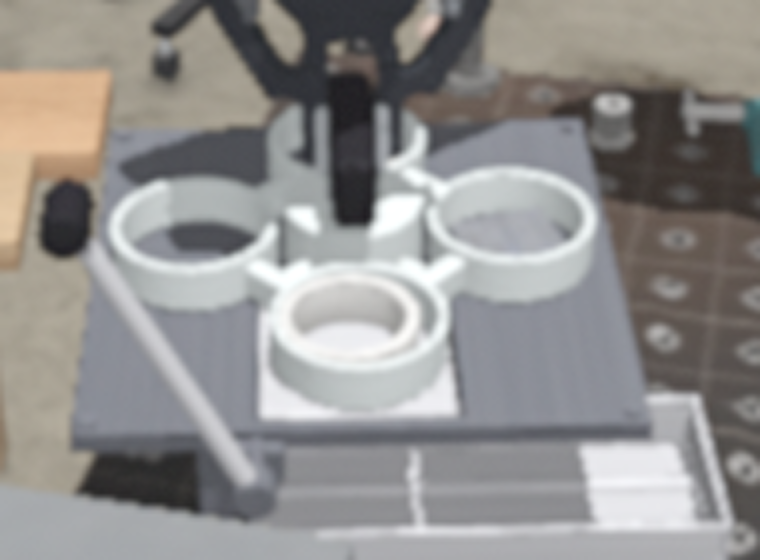

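Cup sits over the pale flap; the ring's top ellipse is centred near crop (349,316), the cup's near (361,325), and the flap spans crop x 258–458. I'll check this in numbers.

Run:
```python
from h import *
s,d=load("side1");q=lambda u,v:((u+.5)/4-.5+170,(v+.5)/4-.5+160)
P=lambda u,v,z:plane(d,*q(u,v),z).round(4)
print('ring',P(349,316,.126),'L,R',P(277,316,.126),P(422,316,.126),'cup L,R',P(272,325,.126),P(450,325,.126))
print('flap front corners',P(258,417,.1),P(458,414,.1))
for p in[(109,232),(277,232)],[(430,225),(597,225)]: print([P(*x,.126) for x in p])
```

```text
ring [0.486  0.0972 0.126 ] L,R [0.519  0.0958 0.126 ] [0.4526 0.0987 0.126 ] cup L,R [0.5213 0.1025 0.126 ] [0.4403 0.1061 0.126 ]
flap front corners [0.5285 0.136  0.1   ] [0.4388 0.1377 0.1   ]
[array([0.6005, 0.0239, 0.126 ]), array([0.5184, 0.0277, 0.126 ])]
[array([0.4435, 0.0252, 0.126 ]), array([0.3622, 0.029 , 0.126 ])]
```

```bash
python3 -m inch '[[0,0,0,-2],[0,0,0,0],[0,0,0,0]]' && python3 -m inch '[[0,0,0,0],[0,0,0,0],[0,0,0,0],[0,0,0,0],[0,0,0,0],[0,0,-0.02,0],[0,0,-0.04,0],[0,0,-0.04,0],[0,0,-0.04,0],[0,0,0,0]]' 0.07
python3 - <<'E'
from h import *;from station import bot
o=bot.get_obs();go(o,(.5987,.178,.33),0)
c=bot.read_camera("side");im=np.ascontiguousarray(c["color"][:,:,::-1]);np.savez("pics/side2.npz",mtx=c["mtx"],world_from_camera=c["world_from_camera"]);cv2.imwrite("pics/side2.png",im)
cr=cv2.resize(im[160:300,170:360],None,fx=4,fy=4,interpolation=cv2.INTER_CUBIC);cv2.imwrite("pics/s2c.png",cr)
E
```

```text
t: 5.4
eef_pos: [0.4815, 0.0186, 0.1708]
tool_rot: [-0.001, 0.694, 0.72, -0.001]
contact_force: [-9.6, 2.3, 12.4]
gripper_width: 0.247
grasp_force: 52.3
t: 6.4
eef_pos: [0.4864, 0.0183, 0.3157]
tool_rot: [0.004, 0.695, 0.719, 0.003]
contact_force: [1.0, -0.1, 0.6]
gripper_width: 0.823
grasp_force: 0.0
t 6.4 pos [0.4864 0.0183 0.3157] shift [ 0.1557  0.1179 -0.0133]
y az 1.98 turn 1.98 F [ 1.  -0.1  0.6]
```

View pics/s2c.png

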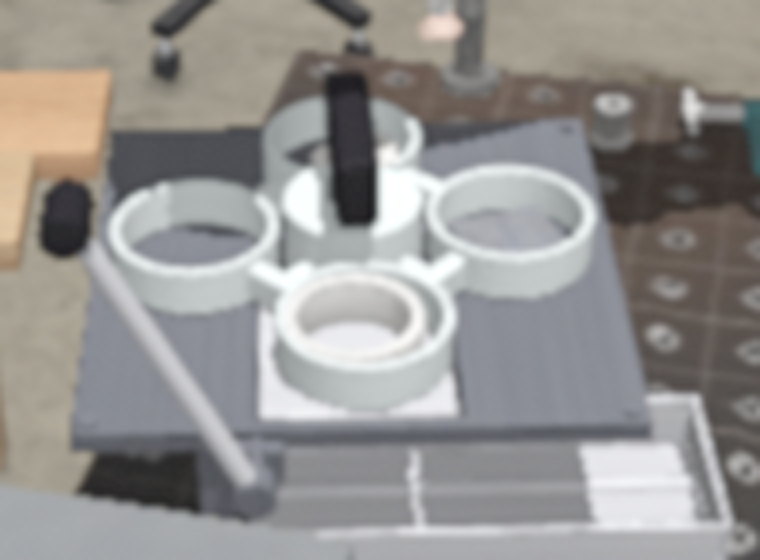

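The ring has moved to crop (355,317), about x 0.483, so it is within tolerance and the trap is still shut. Next the lever head.

```bash
python3 -m inch '[[0,0,0,2],[0.032,0.0225,0,0],[0.032,0.0225,0,0],[0.032,0.0225,0,0],[0.032,0.0225,0,0],[0.032,0.0225,0,0],[0,0,0,0],[0,0,0,0],[0,0,0,0]]'
python3 - <<'E'
from h import *;from station import bot
o=bot.get_obs();go(o,(.5987,.178,.243),0)
p=o["eef_pos"];q=o["tool_rot"]
c=bot.read_camera("wrist");im=np.ascontiguousarray(c["color"][:,:,::-1]);cv2.imwrite("pics/w2.png",im)
E
```

```text
t: 7.35
eef_pos: [0.5955, 0.1762, 0.3092]
tool_rot: [-0.0, 0.707, 0.707, -0.001]
contact_force: [0.0, -0.6, 0.1]
gripper_width: 0.821
grasp_force: 0.0
t 7.35 pos [0.5955 0.1762 0.3092] shift [0.0019 0.0034 0.0662]
y az -0.06 turn -0.06 F [ 0.  -0.6  0.1]
```

View pics/w2.png

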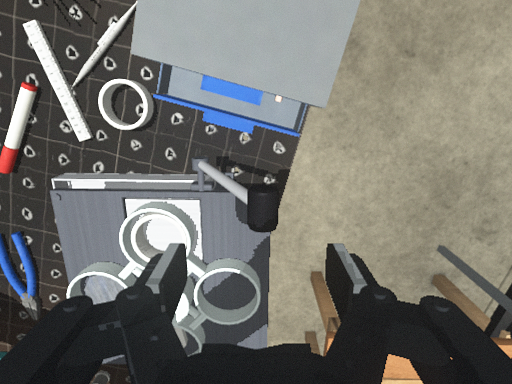

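Wrist view: the lever head (262,207) lies between the finger lines (172–340, middle 256), matching the computed 3 mm offset. Descend astride it and narrow the jaws.

```bash
python3 -m inch '[[0.002,0.003,0.02,0],[0,0,0.025,0],[0,0,0.021,0],[0,0,0,0],[0,0,0,0]]' && python3 -m inch '[[0,0,0,0],[0,0,0,0],[0,0,0,0],[0,0,0,0],[0,0,0,0]]' 0.032 20
```

```text
t: 7.9
eef_pos: [0.599, 0.1785, 0.2448]
tool_rot: [0.0, 0.708, 0.707, -0.0]
contact_force: [0.9, 0.4, -0.3]
gripper_width: 0.818
grasp_force: 0.0
t: 8.4
eef_pos: [0.599, 0.1795, 0.2445]
tool_rot: [0.0, 0.707, 0.707, 0.0]
contact_force: [0.2, 0.3, -0.2]
gripper_width: 0.377
grasp_force: 0.0
```

```bash
python3 -m inch '[[0,-0.0125,-0.004,0],[0,-0.0125,-0.004,0],[0,-0.0125,-0.003,0],[0,-0.0125,-0.002,0],[0,-0.0125,-0.001,0],[0,-0.0125,0,0],[0,-0.0125,0,0],[0,-0.0125,0.001,0],[0,-0.0125,0.002,0],[0,-0.0125,0.003,0],[0,-0.0125,0.004,0],[0,-0.0125,0.004,0]]' && python3 -m inch '[[0,-0.003,0.002,0],[0,-0.002,0,0],[0,0,0,0]]'
```

```text
t: 9.6
eef_pos: [0.4482, 0.1794, 0.2438]
tool_rot: [0.0, 0.707, 0.707, 0.0]
contact_force: [4.5, -0.9, 4.6]
gripper_width: 0.378
grasp_force: 6.1
t: 9.9
eef_pos: [0.448, 0.1794, 0.2437]
tool_rot: [0.002, 0.708, 0.706, 0.004]
contact_force: [13.2, 0.1, -1.6]
gripper_width: 0.375
grasp_force: 6.7
```

```bash
python3 -m inch '[[0,0.006,0,0],[0,0,0,0],[0,0,0,0],[0,0,0,0]]' 0.05 && python3 -m inch '[[0,0,-0.03,0],[0,0,-0.04,0],[0,0,-0.04,0],[0,0,-0.03,0],[0,0,0,0],[0,0,0,0]]'
python3 - <<'E'
from h import *;from station import bot
c=bot.read_camera("side");im=np.ascontiguousarray(c["color"][:,:,::-1])
cr=cv2.resize(im[130:310,150:370],None,fx=3,fy=3,interpolation=cv2.INTER_CUBIC);cv2.imwrite("pics/s3c.png",cr)
E
```

```text
t: 10.3
eef_pos: [0.4492, 0.1795, 0.2419]
tool_rot: [-0.0, 0.707, 0.707, -0.001]
contact_force: [0.3, -0.1, -0.9]
gripper_width: 0.584
grasp_force: 0.0
t: 10.9
eef_pos: [0.4497, 0.1796, 0.3822]
tool_rot: [0.0, 0.707, 0.707, 0.0]
contact_force: [-1.0, 0.5, -0.8]
gripper_width: 0.59
grasp_force: 0.0
```

View pics/s3c.png

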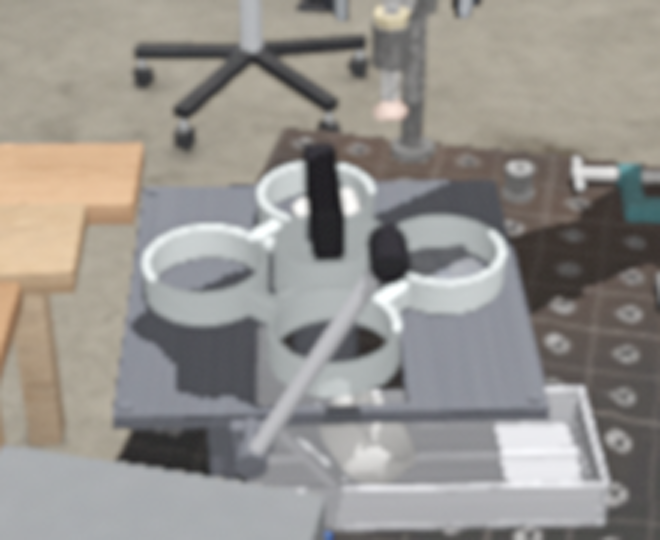

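The lever is fully over, head at (388,252). The cup over the hole is empty, the ring lies in the tray at about (365,445) leaning on the flap, and both plates are still in their cups.

```bash
python3 -m inch '[[0,0,0,0],[0,0,0,0],[0,0,0,0],[0,0,0,0],[0,0,0,0]]'; python3 -c "
from station import bot
print(bot.hand_in())"
```

```text
t: 11.45
eef_pos: [0.4499, 0.1795, 0.3821]
tool_rot: [-0.0, 0.707, 0.707, -0.0]
contact_force: [-0.1, 1.3, -0.5]
gripper_width: 0.587
grasp_force: 0.0
the job is handed in; nothing more can be done
None
```

I turned the ring over the drop hole and pulled the lever to its stop; the last picture shows the ring in the tray and both plates in their cups. I handed the job in at 11.5 s, and it returned no verdict.

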